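Fit the right burr carrier to the coffee grinder

ROBOT

A 6-joint arm with a two-finger parallel gripper is mounted at the origin on the work surface. World frame = base frame: x ahead of the robot, y to its left, z up, the work surface at z = 0. Lengths are in m, angles in rad, forces in N, time in s.
With the tool pointing down it reaches from about 0.35 to 0.8 m from the base axis. Payload 7.3 kg.
Tool frame: the origin (TCP) lies between the finger pads; the fingertips stand 25 mm ahead of it and the grasp point (between the pads) lies 6 mm ahead of it (r.tip_extent is the distance from the TCP to the fingertips, in m); z points along the fingers, y is the line along which they close (so a half turn about z gives the same grasp; the last joint's range is limited). The gripper opens to 85 mm and grips with 20 to 120 N. Pads are 22 mm wide; open, the fingers measure 114 mm over their backs; the gripper's body (76 mm by 85 mm) begins 54 mm behind the grasp point. The pads swing forward as they close: fully open they stand 13 mm farther back than shut.
Start: joints at [1.082, 0.342, 1.524, -0, 1.275, -0.146], TCP at [0.176, 0.494, 0.256] pointing down, gripper open.
Joint ranges: [-2.53, 2.53], [-0.77, 2.02], [0.04, 2.7], [-1, 4.14], [0.28, 2.66], [-3.11, 3.11]. Speed limits (rad/s): [2.57, 2.57, 3.14, 3.14, 3.14, 3.14].

INTERFACE

Orientations are given as a unit quaternion [x, y, z, w].
In Python, from workcell import r, command_gripper, optics gives the robot as it stands. The module is installed in compiled form; this text tells all that it offers. Calls block until the motion is done:
- r.reach(position, orientation): joint-space move of the TCP to a pose.
- r.move_straight(position, orientation=None, speed=0.15, max_force=None): straight line of the TCP; orientation=None keeps the orientation; speed is the mean speed in m/s. With max_force (N) it stops when the force on the tool has changed by that much, and returns True; else False.
- r.movej(angles): joint-space move.
- command_gripper(opening, force=None): finger opening in m; force is the grip in N (None keeps the last); returns when the fingers have stopped.
- r.hold(seconds).
- r.solve_ik(position, orientation): joint angles nearest the present ones, or None.
- r.read_state(): the state.
- optics.get_image(name): name is "side" or "top" or "wrist"; returns (picture, depth): 384x512x3 uint8, red, green, blue; 384x512 float32, m along the optical axis (not along the pixel's ray), 0 where there is no reading.
- optics.camera_model(name): a dict with "K" (3x3 intrinsics, pixels), "R" (3x3) and "t" (3): a world point X has camera coordinates R X + t; the wrist camera has in their place "tool_from_camera" (4x4, takes a point from camera to tool coordinates, whose origin is the TCP and whose axes are the flange's). Camera axes: x right, y down, z forward; pixel columns grow to the right and rows downward; lengths in m; the calibration is good to about 2 mm. A picture is of the moment at which its call begins: read the wrist's pose just before it. camera_model takes no time and is no camera call.
A pose or a line that the arm cannot do raises r.PlanningError and nothing moves.
- r.finish_job(): hands the job in; it is judged then, once.
The state is a dict: "time_s": time; "joint_positions": joint angles; "dq": joint speeds; "tau": joint torques, N m; "eef_pos": TCP position; "eef_rot": TCP orientation; "contact_force": force on the tool from outside, world axes, zero at the start; "torque": the same for the moment, N m; "grip_width": finger opening in m; "grip_force": force on a finger pad.
Only numpy, scipy, OpenCV 4.12 (cv2) and the standard library are available. Lean on these libraries where they do the work, as an engineer would, in place of code of your own. Each camera call takes 0.05 s, during which the arm holds its last target. There are 200 camera calls.

TASK

First lift both canisters from in front of the burr carriers over to the cork mat, then fetch the one carrier whose holes match the studs on the open grinder and seat it flat over them. Only once it is seated, put each canister back on the trivet of its own colour, centred on the drawn circle. Keep the canisters upright and leave the other two carriers where they lie.

Things in the scene. Friction and masses are not known exactly. Their poses are not given: they have to be found in the camera images.
- canister_white: White canister with a thin steel band under the lid: closed upright cylinder 73 mm in diameter, 110 mm tall, with a round lid knob 24 mm in diameter from 110 to 140 mm above the underside, by which it is lifted. Origin: centre of the underside, z up; 0.34 kg. At the start it stands on the trivet of its colour, in front of the carriers.
- canister_black: Black canister with a thin steel band under the lid: closed upright cylinder 73 mm in diameter, 110 mm tall, with a round lid knob 24 mm in diameter from 110 to 140 mm above the underside, by which it is lifted. Origin: centre of the underside, z up; 0.34 kg. At the start it stands on the trivet of its colour, in front of the carriers.
- carrier_silver: Silver-grey burr carrier (flange) with three 14 mm through-holes, centres 24 mm from the axis, at 0, 120 and 240 degrees from its x axis. Disc 72 mm across, 10 mm thick; round grip hub 24 mm in diameter up to 40 mm above the underside. Origin: centre of the underside, z up; 0.16 kg. The carriers lie flat about 100 mm apart on the wooden board (top 8 mm above the table), behind the canisters.
- carrier_brass: Brass-yellow burr carrier with four 14 mm through-holes, centres 24 mm from the axis, at 0, 90, 180 and 270 degrees from its x axis. Disc 72 mm across, 10 mm thick; round grip hub 24 mm in diameter up to 40 mm above the underside. Origin: centre of the underside, z up; 0.16 kg. 
- carrier_dark: Dark steel burr carrier with two 14 mm through-holes, centres 24 mm from the axis, at 0 and 180 degrees from its x axis. Disc 72 mm across, 10 mm thick; round grip hub 24 mm in diameter up to 40 mm above the underside. Origin: centre of the underside, z up; 0.16 kg. 
- trivet_white: White trivet, 80 mm wide (y), 4 mm thick, fixed on the wooden board, its top 12 mm above the table. Origin: on its underside, at the centre of the drawn circle (76 mm across) where its canister belongs; it reaches 75 mm from there to -x and a round end 40 mm to +x. The two trivets lie side by side, origins about 100 mm apart.
- trivet_black: Black trivet, 80 mm wide (y), 4 mm thick, fixed on the wooden board, its top 12 mm above the table. Origin: on its underside, at the centre of the drawn circle (76 mm across) where its canister belongs; it reaches 75 mm from there to -x and a round end 40 mm to +x. The two trivets lie side by side, origins about 100 mm apart.
- mat: Cork mat, the side area: 220 mm (its x) by 120 mm (its y), 3 mm thick, fixed flat on the table left or right of the board. Origin: centre of its underside. Both canisters fit on it, one beyond the other along its x.
- grinder: Open coffee grinder, fixed beside the board: white, 112 mm across. Origin: centre of the underside. On top, centred, a level round plate, its face 140 mm above the origin, with three upright copper studs 7 mm in diameter, 15 mm tall (top 5 mm tapered), 24 mm from the axis at 0, 120, 240 degrees from its x axis. A fitting carrier drops over them and lies flat on the plate, with 3 mm of play.
There are look-alikes about, which are no part of the job. Of the things like the carrier_silver, leave any that is purple; of the rest the smaller one is meant.

How it is judged:
On the way, in this order (a step that is already met when the one before it is completed fails the run):
1. both canisters stand on the cork mat, released, and no carrier has been moved yet (x of canister_white in the frame of mat between -0.108 and 0.108 m and y of canister_white in the frame of mat between -0.058 and 0.058 m and z of canister_white in the frame of mat between -0.002 and 0.01 m and angle between each of canister_white, canister_black's own z axis and vertical below 0.1 rad and contact force between each of canister_white, canister_black and the fingers below 0.3 N and x of canister_black in the frame of mat between -0.108 and 0.108 m and y of canister_black in the frame of mat between -0.058 and 0.058 m and z of canister_black in the frame of mat between -0.002 and 0.01 m and distance of carrier_silver from where it was at the start of the episode below 0.02 m), for 0.2 s.
2. the three-hole carrier lies flat over the grinder's studs, released, with both canisters still on the mat (horizontal distance between carrier_silver and grinder below 0.006 m and z of carrier_silver in the frame of grinder between 0.137 and 0.1435 m and angle between carrier_silver's own z axis and vertical below 0.06 rad and contact force between each of carrier_silver, canister_white, canister_black and the fingers below 0.3 N and x of canister_white in the frame of mat between -0.108 and 0.108 m and y of canister_white in the frame of mat between -0.058 and 0.058 m and z of canister_white in the frame of mat between -0.002 and 0.01 m and angle between each of canister_white, canister_black's own z axis and vertical below 0.1 rad and x of canister_black in the frame of mat between -0.108 and 0.108 m and y of canister_black in the frame of mat between -0.058 and 0.058 m and z of canister_black in the frame of mat between -0.002 and 0.01 m), for 0.2 s.
3. each canister stands on the trivet of its own colour, released (horizontal distance between canister_white and trivet_white below 0.015 m and z of canister_white in the frame of trivet_white between 0.001 and 0.009 m and angle between each of canister_white, canister_black's own z axis and vertical below 0.08 rad and contact force between each of canister_white, canister_black and the fingers below 0.3 N and horizontal distance between canister_black and trivet_black below 0.015 m and z of canister_black in the frame of trivet_black between 0.001 and 0.009 m), for 0.2 s.
At the end, for the whole second after the job is handed in: The three-hole carrier lies flat on the studs (within 6 mm of the axis, under 3.5 mm above the plate); each canister stands upright within 15 mm of the circle centre of its own colour's trivet; all released and at rest; the other carriers within 20 mm of where they lay (all of step 3 and horizontal distance between carrier_silver and grinder below 0.006 m and z of carrier_silver in the frame of grinder between 0.137 and 0.1435 m and angle between carrier_silver's own z axis and vertical below 0.06 rad and contact force between carrier_silver and the fingers below 0.3 N and linear speed of each of canister_white, canister_black, carrier_silver below 0.02 m/s and angular speed of each of canister_white, canister_black, carrier_silver below 0.2 rad/s and distance of each of carrier_brass, carrier_dark from where it was at the start of the episode below 0.02 m); the robot touches nothing.
It fails at once if a carrier that does not fit is moved by more than 20 mm (distance of any of carrier_brass, carrier_dark from where it was at the start of the episode above 0.02 m).
It fails at once if a canister is tipped by more than 30 degrees (angle between any of canister_white, canister_black's own z axis and vertical above 0.52 rad).
It also fails if it takes over 128 s, if anything falls off the work surface, if the arm or the gripper's body presses on something with over 40 N, if the wrist force passes 120 N, or if a joint passes its speed limit or range.

## Working session

There is one attempt and no reset: what is moved stays moved. The work goes in short steps, each a Python script; the robot and the scene stay as the last script left them, time stands still between calls to the robot, and variables do not carry over. Pictures are saved under pics/ and viewed, at most 14 in all, crops included, and the job is handed in when it is done.

```bash
mkdir -p pics && cat > h.py <<'E'
import numpy as np, cv2
from workcell import r, command_gripper, optics
def snap(n, f=None):
    s=r.read_state(); im,d=optics.get_image(n); 
    if f: cv2.imwrite('pics/'+f, im[:,:,::-1]); np.savez('pics/'+f+'.npz',im=im,d=d,p=s['eef_pos'],q=s['eef_rot'])
    return im,d,s
def world(n,d,s=None):
    m=optics.camera_model(n); K=np.array(m['K'])
    v,u=np.indices(d.shape); P=np.stack([(u-K[0,2])/K[0,0]*d,(v-K[1,2])/K[1,1]*d,d],-1)
    if n=='wrist':
        from scipy.spatial.transform import Rotation as R
        T=np.array(m['tool_from_camera']); P=P@T[:3,:3].T+T[:3,3]
        return P@R.from_quat(s['eef_rot']).as_matrix().T+np.array(s['eef_pos'])
    return (P-np.array(m['t']))@np.array(m['R'])
E
python3 - <<'E'
from h import *
for n in('top','side'):
    im,d,s=snap(n,n+'0.png')
    m=optics.camera_model(n);print(n,np.round(m['K'],1).tolist(),np.round(m['R'],3).tolist(),m['t'])
print(s)
E
```

```text
top [[363.6, 0.0, 251.4], [0.0, 363.6, 186.3], [0.0, 0.0, 1.0]] [[-0.019, -1.0, -0.009], [-0.988, 0.021, -0.156], [0.156, 0.006, -0.988]] [0.04165863 0.48511189 0.82374495]
side [[361.0, 0.0, 254.3], [0.0, 361.0, 195.9], [0.0, 0.0, 1.0]] [[0.739, -0.673, -0.002], [-0.439, -0.48, -0.759], [0.51, 0.563, -0.651]] [-0.34116222  0.26173153  0.61577068]
{'time_s': 0.05, 'joint_positions': array([ 1.08197413e+00,  3.42705919e-01,  1.52499643e+00, -9.19401536e-06,
        1.27539340e+00, -1.45987173e-01]), 'dq': array([ 0.00036606, -0.00170357, -0.0006597 ,  0.00087753,  0.00186799,
       -0.00114975]), 'tau': array([ 1.89438040e-03, -4.34867191e+01, -2.46795434e+01, -6.36251525e-05,
        4.26662227e-03,  5.44731961e-05]), 'eef_pos': array([0.17629091, 0.49414199, 0.25564184]), 'eef_rot': array([ 1.70577888e-01,  9.85343909e-01, -7.15378720e-04, -2.30382110e-04]), 'contact_force': array([ 0.27932156, -0.59866455, -0.26804061]), 'torque': array([0.06818345, 0.00230375, 0.02479956]), 'grip_force': 0.0, 'grip_width': 0.0852430655788848}
```

View pics/top0.png

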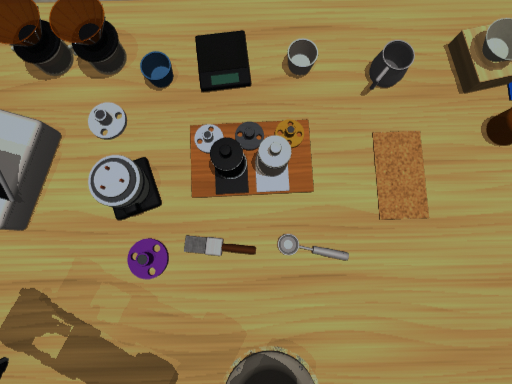

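View pics/side0.png

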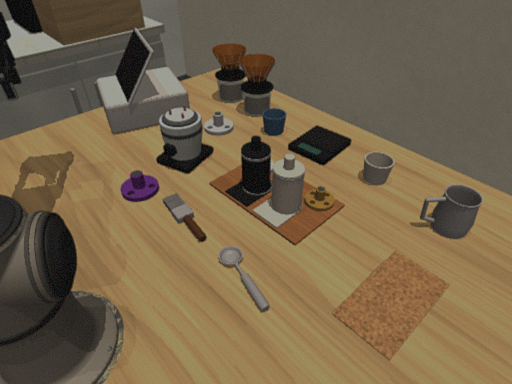

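Silver carrier candidates in the top view: board disc (208,137), table disc (107,120) which looks larger, and the purple one (148,258), which is excluded. I'll measure their sizes and check a close crop.

```bash
python3 - <<'E'
from h import *
z=np.load('pics/top0.png.npz');im,d=z['im'],z['d'];W=world('top',d)
def med(name,u0,u1,v0,v1,z0,z1):
    P=W[v0:v1,u0:u1].reshape(-1,3);P=P[(P[:,2]>z0)&(P[:,2]<z1)]
    if len(P)<3: print(name,len(P));return
    c,rad=cv2.minEnclosingCircle((P[:,:2]*1000).astype(np.float32))
    print(name,len(P),'mean',P.mean(0).round(4),'enc',np.round(c,1),round(rad,1),'zrange',P[:,2].min().round(3),P[:,2].max().round(3))
med('boarddisc',190,226,118,152,.012,.024)
med('tabledisc',82,132,96,144,.005,.016)
med('tablehub',82,132,96,144,.03,.06)
med('purple',122,174,234,282,.005,.016)
med('boardhub',190,226,118,152,.04,.055)
med('brass',276,306,118,135,.012,.024)
med('blackknob',205,250,130,185,.145,.17)
med('whiteknob',255,295,130,195,.145,.17)
med('blacklid',205,250,130,185,.115,.130)
med('whitelid',255,295,130,195,.115,.130)
med('grindertop',80,160,145,215,.132,.148)
med('grindstud',80,160,145,215,.149,.165)
for n,p in dict(boardTL=(192,125),boardBR=(311,193),table=(340,100),mat1=(375,133),mat2=(419,132),mat3=(427,218),mat4=(381,219),blacktriv=(230,188),whitetriv=(272,186)).items(): print(n,W[p[1],p[0]].round(4))
# mat by colour segmentation
hsv=cv2.cvtColor(im,cv2.COLOR_RGB2HSV);print(hsv[175,400],hsv[100,340])
a=cv2.resize(im[85:285,75:325],None,fx=3,fy=3,interpolation=cv2.INTER_CUBIC)[:,:,::-1];cv2.imwrite('pics/crop1.png',a[:600])
E
```

```text
boarddisc 403 mean [0.6146 0.1397 0.0181] enc [620.3 141. ] 41.4 zrange 0.012 0.023
tabledisc 796 mean [0.6636 0.3913 0.0129] enc [672.8 404.2] 65.8 zrange 0.005 0.016
tablehub 177 mean [0.6642 0.3917 0.0494] enc [666.9 394.7] 16.3 zrange 0.03 0.057
purple 970 mean [0.3214 0.2808 0.0129] enc [322.  271.4] 58.3 zrange 0.005 0.016
boardhub 80 mean [0.6119 0.1353 0.048 ] enc [612.2 135.8] 11.7 zrange 0.041 0.052
brass 229 mean [ 0.6374 -0.0658  0.0179] enc [625.4 -65.2] 34.3 zrange 0.013 0.024
blackknob 102 mean [0.5458 0.0849 0.1522] enc [546.6  85.7] 12.1 zrange 0.146 0.155
whiteknob 103 mean [ 0.5484 -0.02    0.1523] enc [548.8 -19.8] 11.8 zrange 0.146 0.156
blacklid 724 mean [0.5446 0.0846 0.1225] enc [546.5  85.1] 36.1 zrange 0.115 0.13
whitelid 728 mean [ 0.547  -0.0202  0.1224] enc [548.7 -20.3] 36.4 zrange 0.115 0.129
grindertop 1317 mean [0.4911 0.323  0.1384] enc [491.8 325.1] 48.1 zrange 0.132 0.148
grindstud 26 mean [0.4914 0.3255 0.1524] enc [491.7 324.9] 26.6 zrange 0.149 0.157
boardTL [0.3515 0.0267 0.8896]
boardBR [ 0.4722 -0.1147 -0.0012]
table [ 0.7109 -0.1994  0.001 ]
mat1 [ 0.6198 -0.2808  0.0059]
mat2 [ 0.6204 -0.3918  0.0044]
mat3 [ 0.4049 -0.394  -0.0011]
mat4 [ 0.4045 -0.281   0.0023]
blacktriv [0.4865 0.0842 0.0141]
whitetriv [ 0.4899 -0.0184  0.0103]
[ 15 169 151] [ 18 143 160]
```

View pics/crop1.png

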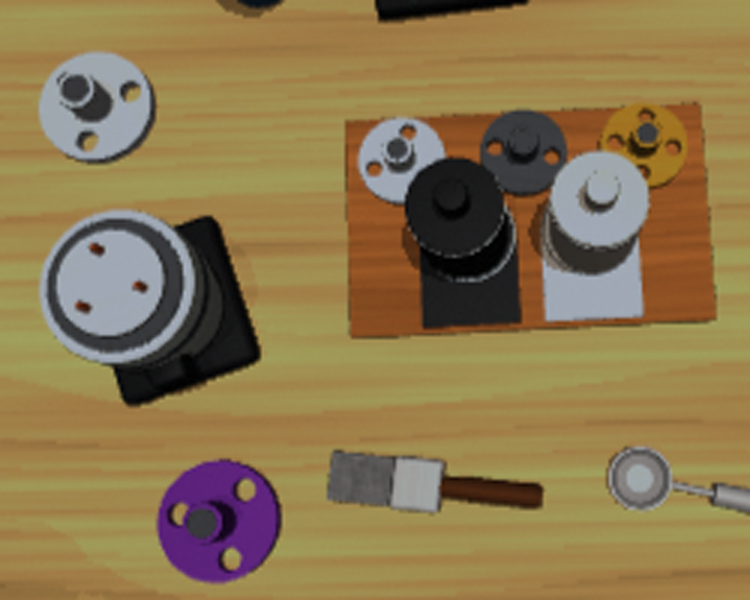

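Board disc (208,137) measures about 72 mm with hub at (0.612,0.135). The table disc is larger and the other one is purple, so the board one is the target. Canister and mat sizes and heights check out, so I'm moving the canisters.

```bash
cat >> h.py <<'E'
from scipy.spatial.transform import Rotation as R
def q(yaw=0.): return (R.from_euler('z',yaw)*R.from_euler('y',np.pi)).as_quat()
def pick(x,y,z,yaw,lift,force=50,opening=.055):
    command_gripper(opening)
    r.reach([x,y,z+.06],q(yaw)); c=r.move_straight([x,y,z],q(yaw),.1,max_force=12)
    command_gripper(0.0,force); s=r.read_state(); print('pick',c,s['eef_pos'].round(4),s['grip_width'],s['grip_force'])
    r.move_straight([x,y,lift],q(yaw),.15)
def place(x,y,z,yaw,high,mf=8,up=.06):
    r.move_straight([x,y,high],q(yaw),.2); r.move_straight([x,y,z+.015],q(yaw),.12)
    c=r.move_straight([x,y,z-.004],q(yaw),.03,max_force=mf); s=r.read_state(); print('place',c,s['eef_pos'].round(4),s['grip_width'])
    command_gripper(.055); p=s['eef_pos']; r.move_straight([p[0],p[1],p[2]+up],q(yaw),.15)
E
python3 - <<'E'
from h import *
pick(.5486,-.020,.151,0,.21); place(.457,-.337,.142,0,.21)
pick(.5464,.0852,.151,0,.21); place(.567,-.337,.142,0,.21)
r.reach([.42,-.2,.3],q(0))
snap('top','top1.png'); print(r.read_state()['time_s'])
E
```

```text
pick False [ 0.549  -0.0202  0.1518] 0.022547092280399573 49.16326403617859
place True [ 0.457  -0.3372  0.1428] 0.022741747762465035
pick False [0.5468 0.0854 0.1518] 0.022613702139159662 49.128373861312866
place True [ 0.5669 -0.337   0.1429] 0.022133462415196443
17.1167
```

View pics/top1.png

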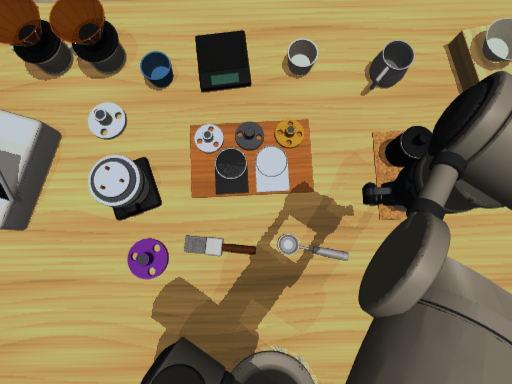

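Top view: the board is clear, with trivet circles near (231,164) and (272,162) and the carriers still in place. Next: wrist views for the hole and stud angles.

```bash
python3 - <<'E'
from h import *
m=optics.camera_model('wrist');print(np.round(m['K'],1).tolist(),np.round(m['tool_from_camera'],3).tolist())
r.reach([.56,.07,.30],q(0)); r.hold(.3); a,*_=snap('wrist','w1.png')
r.reach([.49,.27,.36],q(0)); r.hold(.3); b,*_=snap('wrist','w2.png')
cv2.imwrite('pics/w12.png',cv2.resize(np.hstack([a,b]),(800,300),interpolation=cv2.INTER_AREA)[:,:,::-1])
print(r.read_state()['time_s'])
E
```

```text
[[345.6, 0.0, 254.8], [0.0, 345.6, 188.7], [0.0, 0.0, 1.0]] [[0.0, -0.954, -0.3, 0.077], [1.0, 0.0, 0.001, 0.0], [-0.001, -0.3, 0.954, -0.118], [0.0, 0.0, 0.0, 1.0]]
19.8667
```

View pics/w12.png

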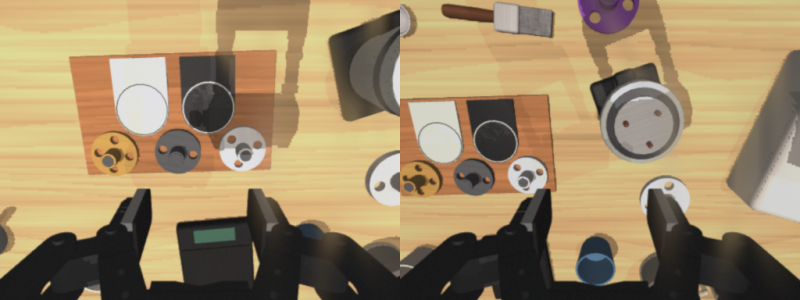

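```bash
cat > ortho.py <<'E'
from h import *
def ortho(f,n,cx,cy,z,half,px=0.0005):
    D=np.load('pics/'+f+'.npz');m=optics.camera_model(n);K=np.array(m['K'])
    N=int(2*half/px); j,i=np.meshgrid(np.arange(N),np.arange(N))
    X=np.stack([cx+half-(i+.5)*px, cy+half-(j+.5)*px, np.full(i.shape,z)],-1)  # up=+x, left=+y
    if n=='wrist':
        T=np.array(m['tool_from_camera']);B=R.from_quat(D['q']).as_matrix()
        C=((X-D['p'])@B-T[:3,3])@T[:3,:3]
    else: C=X@np.array(m['R']).T+np.array(m['t'])
    u=(C[...,0]/C[...,2]*K[0,0]+K[0,2]).astype(np.float32);v=(C[...,1]/C[...,2]*K[1,1]+K[1,2]).astype(np.float32)
    return cv2.remap(D['im'],u,v,cv2.INTER_LINEAR)
E
python3 - <<'E'
from ortho import *
A=[ortho('w1.png','wrist',.612,.1355,.018,.05),ortho('w2.png','wrist',.4915,.325,.155,.05),
   ortho('w1.png','wrist',.548,.0855,.012,.05),ortho('w1.png','wrist',.548,-.02,.012,.05),
   ortho('top1.png','top',.612,.1355,.018,.05),ortho('top1.png','top',.4915,.325,.155,.05),
   ortho('top1.png','top',.548,.0855,.012,.05),ortho('top1.png','top',.548,-.02,.012,.05)]
for a in A: cv2.line(a,(100,90),(100,110),(0,255,0),1);cv2.line(a,(90,100),(110,100),(0,255,0),1)
cv2.imwrite('pics/o1.png',np.vstack([np.hstack(A[:4]),np.hstack(A[4:])])[:,:,::-1])
E
```

```text
(no output)
```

View pics/o1.png

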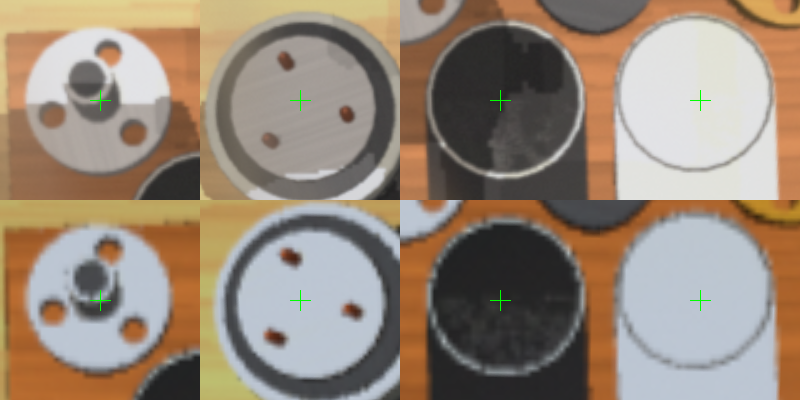

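```bash
python3 - <<'E'
from ortho import *
def blobs(f,n,cx,cy,z,kind):
    a=ortho(f,n,cx,cy,z,.05);h=cv2.cvtColor(a,cv2.COLOR_RGB2HSV)
    m=((h[...,1]>90)&((h[...,0]<14)|(h[...,0]>170))).astype(np.uint8)
    jj,ii=np.meshgrid(np.arange(200),np.arange(200)); m[np.hypot(ii-100,jj-100)>(68 if kind=='s' else 66)]=0
    k,_,st,c=cv2.connectedComponentsWithStats(m)
    o=sorted(range(1,k),key=lambda i:-st[i,4])[:3]
    P=np.array([[cx+.05-(c[i][1]+.5)*.0005,cy+.05-(c[i][0]+.5)*.0005] for i in o]);C=P.mean(0)
    ang=np.degrees(np.arctan2(P[:,1]-C[1],P[:,0]-C[0]));off=((ang+60)%120)-60
    print(f,kind,st[o,4],C.round(4),'rad',np.hypot(*(P-C).T).round(4),'off',off.round(1))
for z in(.146,.148): blobs('w2.png','wrist',.4923,.326,z,'s');blobs('top1.png','top',.4923,.326,z,'s')
for f,n in(('w1.png','wrist'),('top1.png','top')): blobs(f,n,.612,.1364,.017,'h')
E
```

```text
w2.png s [143 135  10] [0.4915 0.3267] rad [0.0234 0.0248 0.0242] off [17.7 18.  15.1]
top1.png s [150 140 122] [0.4926 0.3259] rad [0.024  0.024  0.0241] off [19.2 19.  19.1]
w2.png s [144 133  11] [0.491  0.3264] rad [0.0232 0.0245 0.0241] off [17.7 18.1 15.2]
top1.png s [153 140 120] [0.4922 0.3251] rad [0.024  0.0239 0.024 ] off [19.2 19.  19. ]
w1.png h [362 303 276] [0.6111 0.1359] rad [0.0238 0.024  0.0243] off [-13.1 -11.9 -13. ]
top1.png h [406 378 348] [0.613 0.136] rad [0.024  0.024  0.0241] off [-12.8 -12.5 -12.7]
```

Studs are at (0.492,0.326) with a +19° offset, and the carrier is at (0.612,0.136) with −12.6°, so I need to turn it +31.6°. The 24 mm radii agree. Picking it up now and lowering under force watch.

```bash
python3 - <<'E'
from h import *
y=np.radians(31.6)
pick(.612,.136,.047,0,.10,force=50)
r.move_straight([.612,.136,.24],q(0),.2)
r.reach([.492,.3256,.24],q(y)); r.hold(.2)
snap('side','side2.png')
r.move_straight([.492,.3256,.204],q(y),.1); r.hold(.2)
c=r.move_straight([.492,.3256,.1775],q(y),.025,max_force=7)
s=r.read_state();print(c,s['eef_pos'].round(4),s['contact_force'].round(1),s['grip_width'],s['time_s'])
E
```

```text
pick False [0.6126 0.1361 0.048 ] 0.02231633423612965 49.157007336616516
True [0.4918 0.3255 0.18  ] [-0.4 -0.3  3.7] 0.022677300588877673 26.5
```

It stopped at TCP 0.180, so the underside is at 0.140, which is plate height. Releasing and checking.

```bash
python3 - <<'E'
from ortho import *
y=np.radians(31.6)
command_gripper(.055); p=r.read_state()['eef_pos']; r.move_straight([p[0],p[1],.26],q(y),.15)
r.reach([.45,.0,.30],q(0)); r.hold(.3)
im,d,s=snap('top','top3.png'); W=world('top',d)[145:215,75:160].reshape(-1,3)
for z0,z1 in((.144,.154),(.174,.19)):
    P=W[(W[:,2]>z0)&(W[:,2]<z1)];c,ra=cv2.minEnclosingCircle((P[:,:2]*1000).astype(np.float32));print(len(P),P.mean(0).round(4),np.round(c,1),round(ra,1))
a=ortho('top3.png','top',.492,.3258,.150,.05)
cv2.imwrite('pics/o3.png',np.hstack([cv2.resize(a,(384,384)),cv2.resize(im[90:250,80:253],(415,384))])[:,:,::-1]);print(s['time_s'])
E
```

```text
752 [0.4907 0.3225 0.15  ] [492.8 325. ] 37.1
118 [0.4915 0.324  0.1799] [491.7 325.1] 12.0
29.1583
```

View pics/o3.png

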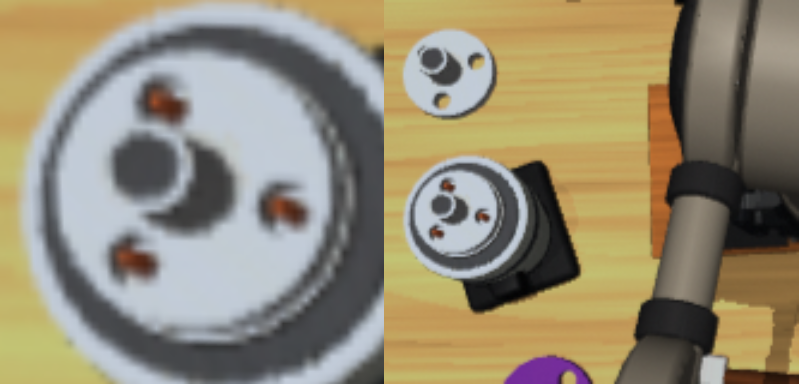

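The carrier is seated: disc top at 0.150, hub at 0.180, all three studs showing through the holes, centre within about 1 mm. Returning the canisters to their circles at black (0.5495,0.083) and white (0.552,−0.017).

```bash
python3 - <<'E'
from ortho import *
pick(.567,-.337,.142,0,.22); place(.5495,.083,.151,0,.22)
r.reach([.5,-.2,.26],q(0))
pick(.457,-.337,.142,0,.22); place(.552,-.017,.151,0,.22)
r.reach([.42,-.25,.3],q(0)); r.hold(.5)
im,d,s=snap('top','top4.png'); W=world('top',d)
for u0,u1,z0,z1 in((205,250,.145,.17),(255,295,.145,.17),(205,250,.115,.13),(255,295,.115,.13)):
    P=W[130:195,u0:u1].reshape(-1,3);P=P[(P[:,2]>z0)&(P[:,2]<z1)];c,ra=cv2.minEnclosingCircle((P[:,:2]*1000).astype(np.float32));print(len(P),P.mean(0).round(4),np.round(c,1),round(ra,1))
print(s['time_s'],s['contact_force'])
E
```

```text
pick False [ 0.5674 -0.3371  0.143 ] 0.0225672043745654 49.505038261413574
place True [0.5495 0.0831 0.152 ] 0.02245439733026813
pick False [ 0.4573 -0.3375  0.1428] 0.022910282250505516 49.32567536830902
place True [ 0.552  -0.017   0.1518] 0.022690395045696077
103 [0.5479 0.0828 0.1522] [548.6  82.9] 11.8
104 [ 0.5508 -0.0173  0.1521] [551.8 -16.9] 12.0
733 [0.5466 0.0826 0.1224] [548.4  82.9] 36.2
730 [ 0.5495 -0.0166  0.1224] [552.  -17.2] 36.4
46.25 [-0.20701765  0.32836239 -0.62188814]
```

View pics/top4.png

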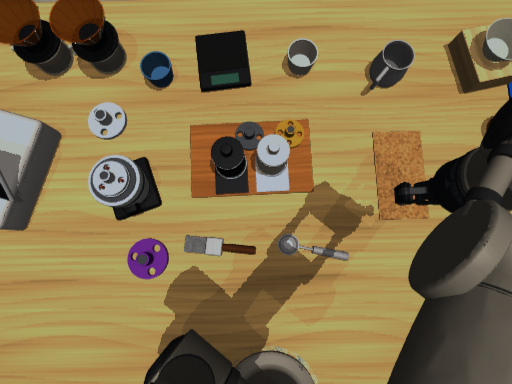

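Both canisters stand on their own trivets (228,152 and 274,152) within about 2 mm of the circle centres. The carrier is on the grinder at (118,180), the other two carriers haven't moved, and the gripper is clear.

```bash
python3 -c "
from h import *
print(r.finish_job())"
```

```text
the job is handed in; nothing more can be done
None
```

The job is handed in at about 46 s of robot time; in the last camera check the three-hole silver carrier was seated flat on the grinder studs, both canisters stood on their own trivets within about 2 mm of centre, and the other two carriers looked unmoved.

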